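Weigh down two glued veneer patches

ROBOT

A 7-joint arm with a two-finger parallel gripper is mounted at the origin on the work surface. World frame = base frame: x ahead of the robot, y to its left, z up, the work surface at z = 0. Lengths are in m, angles in rad, forces in N, time in s.
With the tool pointing down it reaches from about 0.425 to 0.875 m from the base axis. Payload 4.7 kg.
Tool frame: the origin (TCP) lies midway between the tips of the shut fingers; the grasp point (between the pads) lies 19 mm behind it (arm.grip_point_offset is the distance from the TCP to the grasp point, in m); z points along the fingers, y is the line along which they close (so a half turn about z gives the same grasp; the last joint's range is limited). The gripper opens to 87 mm and grips with 3 to 60 N. Pads are 19 mm wide; open, the fingers measure 117 mm over their backs; the gripper's body (75 mm by 190 mm) begins 51 mm behind the grasp point.
Start: joints at [-1.305, 0.321, -0.07, 1.45, 0.023, 1.371, -0.057], TCP at [0.162, 0.63, 0.223] pointing down, gripper open.
Joint ranges: [-2.86, 2.86], [-0.3, 2.09], [-1.38, 1.24], [0.06, 2.45], [-1.56, 4.7], [0.09, 2.05], [-2.69, 2.69]. Speed limits (rad/s): [2.57, 2.57, 3.14, 3.14, 3.14, 3.14, 3.14].

INTERFACE

Orientations are given as a rotation vector (axis times angle).
In Python, from plant import arm, cams, ticket, finder gives the robot as it stands.
- The arm moves only by the shell command python3 -m pendant 'ROWS' [FORCE]. ROWS is JSON, a list that holds one entry, the list of rows, each a list of 7 numbers: the turn, a rotation vector about the tool's x, y, z in degrees, then the shift along the tool's x, y, z in cm, then the finger opening in cm, from 0 to 8.7. In form: [[[ax, ay, az, tx, ty, tz, hand], ...]]. A call has 1 to 5 rows; each row shifts and turns the commanded pose from where the row before left it, along the tool's axes as they then stand; what a row does not reach is not made up. A row lasts 1/12 s, in which the tool goes at most 41.7 mm and 7.16 degrees, less where a joint would pass 70% of its speed; a pose out of reach is approached as far as the arm can. A call is refused whole if a number of a shift passes 4.17 or a number of a turn 7.16, either way. A call with a gripper value outside its range is refused whole. The fingers move at their own pace and stop on an object; FORCE is the grip in N (left out, the last holds). Time passes only in rows, so rows that do not move let the fingers close. It gives the time, the measured TCP pose, the force, the opening and the grip force at its end, in the units of the state.
- arm.state(): the state, without advancing time (a new reading comes with each control period).
- cams.read_camera(name): name is "scene" or "top" or "wrist"; returns the picture (400x640x3 uint8, red, green, blue); there is no depth.
- cams.camera_info(name): a dict with "camera_matrix" (3x3 intrinsics, pixels), "rvec" (rotation vector, rad) and "tvec" (3), from world to camera coordinates, as OpenCV has them; the wrist camera has in their place "mount" (4x4, takes a point from camera to tool coordinates, whose origin is the TCP and whose axes are the flange's). Camera axes: x right, y down, z forward; pixel columns grow to the right and rows downward; lengths in m; the calibration is good to about 2 mm. A picture is of the moment at which its call begins: read the wrist's pose just before it. camera_info takes no time and is no camera call.
- ticket.close_job(): hands the job in; it is judged then, once.
Trained networks look in the newest picture that a camera, given by its name, has taken for a name from the list of things; names that differ only in an ending like _2 or _b are one class to them, and where a whole thing is asked for, a point or a joint stands for the part that bears it (a point fixed in the world has none). Each returns a list of dicts, best first, with "conf" (0 to 1); they miss things now and then, are a little off and sometimes report something else, mostly with a low value. They report only what shows in the picture. A call takes as long as a camera call. They do not tell look-alikes from the thing itself.
- finder.spot_in(thing, camera): "pixel" ([column, row] in pixels, amid what is visible of it).
The state is a dict: "clock": time; "q": joint angles; "dq": joint speeds; "effort": joint torques, N m; "position": TCP position; "orientation": TCP orientation; "force": force on the tool from outside, world axes, zero at the start; "ft_torque": the same for the moment, N m; "finger_gap": opening from 0.0 (shut) to 1.0 (fully open); "grasp_force": force on a finger pad.
Only numpy, scipy, OpenCV 4.12 (cv2) and the standard library are available. Lean on these libraries where they do the work, as an engineer would, in place of code of your own. Each camera call takes 0.05 s, during which the arm holds its last target. There are 200 camera calls.

TASK

The two patches on the dark drawer front have just been glued and must be pressed while they set: lay the square plywood pad centred on the square patch with its sides in line with the patch's, and the round pad centred on the round patch. Once both pads are down, lay the batten flat across the two of them, over the middle of each and reaching past both, and then stand the squat weight on the batten right above the square pad and the slim weight on it right above the round pad. Let go of everything, and leave the wax tin, the jar and the glue bottle alone.

Things in the scene. Friction and masses are not known exactly. Their poses are not given: they have to be found in the camera images.
- square_patch: Square patch of pale veneer, 40 x 40 mm and 2 mm thick, glued on a dark wooden drawer front (140 x 280 mm, 18 mm thick, fixed flat on the bench; its top is 18 mm above the bench). The patch is fixed. Origin: centre of its underside, level with the drawer front's top, so the patch's own top is 20 mm above the bench. x and y run parallel to its sides, z up. The two patches' centres are 120 to 155 mm apart.
- round_patch: Round patch of pale veneer, 40 mm in diameter and 2 mm thick, glued on the same drawer front, fixed. Origin: centre of its underside, level with the drawer front's top; the patch's own top is 20 mm above the bench.
- square_pad_mid (a point): Square plywood pad, loose, 54 x 54 mm and 22 mm thick, lying flat on the bench, about 45 g. The point is its centre, 11 mm above its underside; x and y parallel to its sides, z up.
- round_pad_mid (a point): Round plywood pad (disc), loose, 54 mm in diameter and 22 mm thick, lying flat on the bench, about 35 g. The point is its centre, 11 mm above its underside; z up.
- batten_mid (a point): Straight wooden batten, loose, 240 mm long (its x axis), 36 mm wide (y), 18 mm thick (z), lying flat on the bench, about 0.11 kg. The point is its centre, 9 mm above its underside. Laid on both pads its underside is 42 mm and its top 60 mm above the bench.
- squat_weight_mid (a point): Squat dark iron weight, loose, standing upright: a cylinder 56 mm in diameter and 34 mm high with a small knob (20 mm in diameter) on top, 48 mm high in all, about 0.65 kg. The point is on its axis 24 mm above its underside, inside the cylinder; z up. It can be gripped round the cylinder.
- slim_weight_mid (a point): Slim dark iron weight, loose, standing upright: a cylinder 38 mm in diameter and 56 mm high with a small knob (16 mm in diameter) on top, 70 mm high in all, about 0.45 kg. The point is on its axis 35 mm above its underside, inside the cylinder; z up. It can be gripped round the cylinder.
- wax_tin: Bystander: low closed tin, 80 mm in diameter, 55 mm high, on the bench to the robot's left. Origin: centre of its underside. Leave it alone.
- jar: Bystander: amber glass jar with a steel lid, 64 mm in diameter, 80 mm high, beyond the drawer front. Origin: centre of its underside. Leave it alone.
- glue: Bystander: white glue bottle with an orange cap, 56 mm in diameter, 150 mm high, beyond the drawer front. Origin: centre of its underside. Leave it alone.
Not all that is in view belongs to the job. What is shaped like the part that bears square_pad_mid but orange or purple is not meant.

How it is judged:
On the way, in this order (a step that is already met when the one before it is completed fails the run):
1. both pads lie on their own patches, released (horizontal distance between square_pad_mid and square_patch below 0.012 m and angle between each of square_pad_mid, round_pad_mid's own z axis and vertical below 0.08 rad and height (world z) of square_pad_mid between 0.027 and 0.035 m and (angle between the x axis of square_pad_mid and the x axis of square_patch, either way round below 0.2 rad or angle between the y axis of square_pad_mid and the x axis of square_patch, either way round below 0.2 rad) and horizontal distance between round_pad_mid and round_patch below 0.012 m and height (world z) of round_pad_mid between 0.027 and 0.035 m and linear speed of each of square_pad, round_pad below 0.02 m/s and angular speed of each of square_pad, round_pad below 0.2 rad/s and contact force between each of square_pad, round_pad and the fingers below 0.3 N), for 0.2 s.
2. the batten lies flat across both pads, released (horizontal distance between square_pad_mid and square_patch below 0.012 m and angle between each of square_pad_mid, round_pad_mid's own z axis and vertical below 0.08 rad and height (world z) of square_pad_mid between 0.027 and 0.035 m and (angle between the x axis of square_pad_mid and the x axis of square_patch, either way round below 0.2 rad or angle between the y axis of square_pad_mid and the x axis of square_patch, either way round below 0.2 rad) and horizontal distance between round_pad_mid and round_patch below 0.012 m and height (world z) of round_pad_mid between 0.027 and 0.035 m and angle between batten_mid's own z axis and vertical below 0.06 rad and height (world z) of batten_mid between 0.047 and 0.055 m and y of square_pad_mid in the frame of batten_mid between -0.012 and 0.012 m and x of square_pad_mid in the frame of batten_mid between -0.105 and 0.105 m and y of round_pad_mid in the frame of batten_mid between -0.012 and 0.012 m and x of round_pad_mid in the frame of batten_mid between -0.105 and 0.105 m and linear speed of batten below 0.02 m/s and angular speed of batten below 0.2 rad/s and contact force between batten and the fingers below 0.3 N), for 0.2 s.
At the end, for the whole second after the job is handed in: Each pad flat on its own patch, centres within 12 mm, square pad in line within 0.2 rad; batten flat on both, centre line within 12 mm of their centres, ends 15 mm past; squat weight upright on it within 15 mm of square pad's centre, slim of round's; released, at rest (all of step 2 and horizontal distance between squat_weight_mid and square_pad_mid below 0.015 m and angle between each of squat_weight_mid, slim_weight_mid's own z axis and vertical below 0.08 rad and height (world z) of squat_weight_mid between 0.079 and 0.088 m and horizontal distance between slim_weight_mid and round_pad_mid below 0.015 m and height (world z) of slim_weight_mid between 0.09 and 0.099 m and linear speed of each of square_pad, round_pad, squat_weight, slim_weight below 0.02 m/s and angular speed of each of square_pad, round_pad, squat_weight, slim_weight below 0.2 rad/s and contact force between each of square_pad, round_pad, squat_weight, slim_weight and the fingers below 0.3 N); the robot touches nothing.
It fails at once if the wax tin is pushed more than 30 mm or tipped (distance of wax_tin from where it was at the start of the episode above 0.03 m or angle between wax_tin's own z axis and vertical above 0.3 rad).
It fails at once if the jar is pushed more than 30 mm or tipped (distance of jar from where it was at the start of the episode above 0.03 m or angle between jar's own z axis and vertical above 0.3 rad).
It fails at once if the glue bottle is pushed more than 30 mm or tipped (distance of glue from where it was at the start of the episode above 0.03 m or angle between glue's own z axis and vertical above 0.3 rad).
It also fails if it takes over 122 s, if anything falls off the work surface, if the arm or the gripper's body presses on something with over 40 N, if the wrist force passes 120 N, or if a joint passes its speed limit or range.

## Working session

There is one attempt and no reset: what is moved stays moved. The work goes in short steps, Python scripts to look and compute and a shell command to move; the robot and the scene stay as the last step left them, time stands still between calls to the robot, and variables do not carry over. Pictures are saved under pics/ and viewed, at most 14 in all, crops included, and the job is handed in when it is done.

```bash
ls; mkdir -p pics
python3 - <<'E'
from plant import arm,cams,finder
import cv2
s=arm.state();print({k:s[k] for k in('clock','position','orientation','finger_gap')},arm.grip_point_offset)
for n in('top','scene'):
    im=cams.read_camera(n);cv2.imwrite(f'pics/{n}0.png',im[:,:,::-1])
    for t in['square_patch','round_patch','square_pad_mid','round_pad_mid','batten_mid','squat_weight_mid','slim_weight_mid','wax_tin','jar','glue']:
        print(n,t,[(round(d['conf'],2),[round(x) for x in d['pixel']]) for d in finder.spot_in(t,n)][:4])
print(cams.camera_info('top'))
print(cams.camera_info('wrist'))
E
```

```text
pics
{'clock': 0.0, 'position': array([0.16187588, 0.62894866, 0.22145181]), 'orientation': array([-3.94450714e-01, -3.11662669e+00,  3.01299093e-03]), 'finger_gap': 0.9962349593917873} 0.0187
top square_patch [(0.5, [303, 180])]
top round_patch [(0.59, [346, 175]), (0.41, [399, 254])]
top square_pad_mid [(0.89, [154, 253]), (0.68, [187, 296]), (0.61, [198, 256])]
top round_pad_mid [(0.77, [246, 253]), (0.39, [422, 137])]
top batten_mid [(0.68, [460, 226])]
top squat_weight_mid [(0.8, [402, 255])]
top slim_weight_mid [(0.6, [239, 206])]
top wax_tin [(0.66, [426, 134])]
top jar [(0.71, [424, 138])]
top glue [(0.55, [243, 140])]
scene square_patch [(0.78, [298, 235])]
scene round_patch []
scene square_pad_mid [(0.85, [480, 297]), (0.84, [472, 243]), (0.84, [434, 225])]
scene round_pad_mid [(0.57, [394, 232])]
scene batten_mid [(0.96, [231, 133])]
scene squat_weight_mid [(0.67, [287, 148]), (0.39, [394, 230])]
scene slim_weight_mid [(0.87, [369, 263])]
scene wax_tin []
scene jar [(0.81, [180, 183]), (0.58, [395, 230])]
scene glue [(0.77, [310, 301])]
{'camera_matrix': array([[512.8216422 ,   0.        , 313.72445159],
       [  0.        , 512.8216422 , 209.1366095 ],
       [  0.        ,   0.        ,   1.        ]]), 'rvec': array([ 2.15377249, -2.12258543,  0.20367271]), 'tvec': array([0.04285252, 0.54168152, 1.41508379])}
{'camera_matrix': array([[333.95577171,   0.        , 324.7521071 ],
       [  0.        , 333.95577171, 198.30998593],
       [  0.        ,   0.        ,   1.        ]]), 'mount': array([[-9.11364274e-05, -9.70896997e-01, -2.39497417e-01,
         6.42615361e-02],
       [ 9.99999787e-01,  6.63961784e-05, -6.49694932e-04,
        -5.68349480e-04],
       [ 6.46688572e-04, -2.39497425e-01,  9.70896784e-01,
        -1.61864454e-01],
       [ 0.00000000e+00,  0.00000000e+00,  0.00000000e+00,
         1.00000000e+00]])}
```

View pics/top0.png

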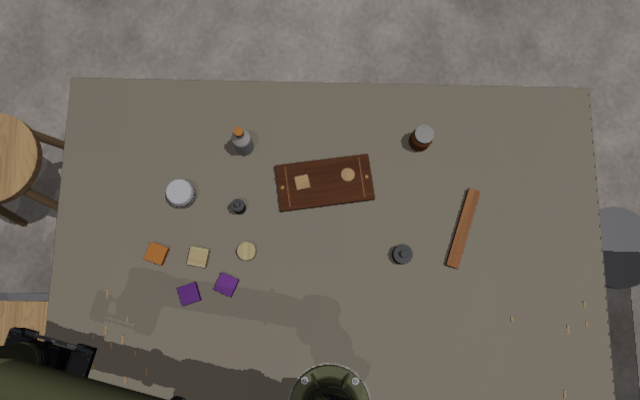

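```bash
python3 -c "
import cv2
a=cv2.imread('pics/top0.png')[100:330,120:520];cv2.imwrite('pics/top0c.png',cv2.resize(a,None,fx=2,fy=2,interpolation=cv2.INTER_CUBIC))"
```

```text
(no output)
```

View pics/top0c.png

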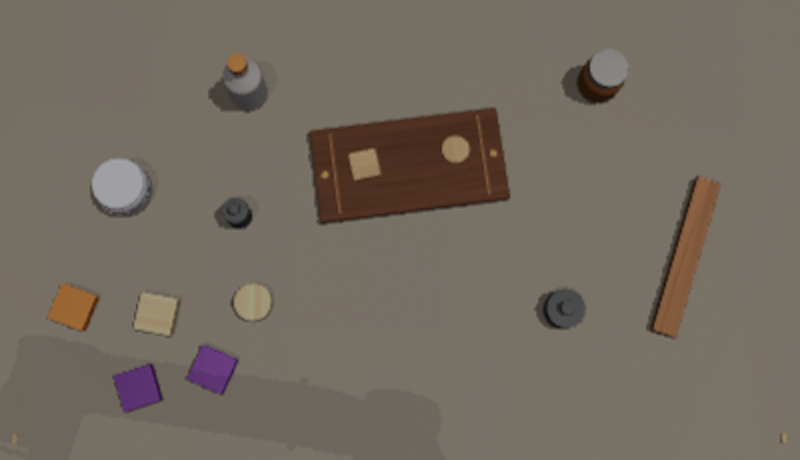

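The candidates for the square pad in the top view are orange (156,253), purple (189,294), purple (226,285) and plain plywood (198,257). The plywood one fits the description, because orange and purple are excluded, and the crop confirms it. The other positions are: round pad (246,251), slim weight (239,206), squat weight (402,254), batten (463,228), square patch (302,182) and round patch (348,175).

```bash
cat > h.py <<'E'
from plant import arm,cams,finder
import numpy as np,cv2
from scipy.spatial.transform import Rotation as R
def campose(n,s=None):
    i=cams.camera_info(n);K=i['camera_matrix']
    if n=='wrist':
        T=np.eye(4);T[:3,:3]=R.from_rotvec(s['orientation']).as_matrix();T[:3,3]=s['position'];M=T@i['mount']
        return K,M[:3,:3],M[:3,3]
    Rm=cv2.Rodrigues(i['rvec'])[0];return K,Rm.T,-Rm.T@i['tvec']
def world(px,z,cp):
    K,Rm,c=cp;px=np.atleast_2d(np.array(px,float))
    d=(Rm@np.linalg.inv(K)@np.c_[px,np.ones(len(px))].T).T
    return (c+d*((z-c[2])/d[:,2])[:,None])[:,:2]
def proj(p,cp):
    K,Rm,c=cp;v=K@(Rm.T@(np.array(p,float)-c));return v[:2]/v[2]
def mask_at(im,seed,lo,hi):
    m=cv2.inRange(cv2.cvtColor(im,cv2.COLOR_RGB2HSV),lo,hi)
    n,l,st,ce=cv2.connectedComponentsWithStats(m)
    d=[np.hypot(*(ce[k]-seed)) if st[k,4]>25 else 1e9 for k in range(n)];d[0]=1e9
    return (l==int(np.argmin(d))).astype(np.uint8)
def rect(m,z,cp):
    """centroid, min-area rect (world, mm) of mask mapped on plane z"""
    c=max(cv2.findContours(m,0,1)[0],key=cv2.contourArea)[:,0]
    w=world(c,z,cp)*1000;q=cv2.minAreaRect(w.astype(np.float32))
    yy,xx=np.nonzero(m);return world([[xx.mean(),yy.mean()]],z,cp)[0]*1000,q
def go(x,y,z,yaw=None):
    """yaw: world angle (deg) of tool y (closing axis), mod 180. prints turn then shift cm."""
    s=arm.state();Rm=R.from_rotvec(s['orientation']).as_matrix()
    cur=np.degrees(np.arctan2(Rm[1,1],Rm[0,1]));t=0
    if yaw is not None: t=-(((yaw-cur)+90)%180-90)
    R2=R.from_euler('z',t,degrees=True).as_matrix();Rn=Rm@R2
    d=Rn.T@(np.array([x,y,z])-s['position'])*100
    print('clk %.1f cur yaw %.1f turn z %.1f q7 %.2f tilt %s then shift cm %s'%(s['clock'],cur,t,s['q'][6],np.round(np.degrees(np.arcsin(Rm[:2,2])),1),np.round(d,2)))
E
python3 - <<'E'
from h import *
im=cv2.imread('pics/top0.png')[:,:,::-1].copy();cp=campose('top');print('cam',cp[2])
hsv=cv2.cvtColor(im,cv2.COLOR_RGB2HSV)
for n,(u,v) in dict(pad=(198,257),rpad=(246,251),spatch=(302,182),rpatch=(348,175),bat=(463,228),squat=(402,256),slim=(238,208),bench=(330,250),drawer=(325,195),shad=(150,300)).items(): print(n,hsv[v,u])
P=((12,55,90),(32,255,255))
for n,s,z,r in[('pad',(198,257),.011,P),('rpad',(246,251),.011,P),('spatch',(302,182),.02,P),('rpatch',(348,175),.02,P),('bat',(463,228),.009,((0,90,60),(16,255,255))),('squat',(402,254),.02,((0,0,0),(180,255,65))),('slim',(238,207),.03,((0,0,0),(180,255,65)))]:
    m=mask_at(im,s,*r);c,q=rect(m,z,cp);print(n,m.sum(),c.round(1),np.round(q[0],1),np.round(q[1],1),round(q[2],1))
for n,p,z in[('tin',(180,190),.055),('jar',(424,134),.08),('glue',(239,132),.15)]: print(n,world(p,z,cp))
E
```

```text
cam [0.28859506 0.07303858 1.48630266]
pad [ 21  71 157]
rpad [ 27  58 158]
spatch [ 17  96 156]
rpatch [ 17  93 157]
bat [ 13 134 133]
squat [90  4 62]
slim [120   3  74]
bench [ 18  36 119]
drawer [ 10 146  77]
shad [ 18  40 109]
pad 388 [404.2 381.1] [404.4 380.1] [58.6 56.3] 79.6
rpad 300 [422.7 242.9] [423.  243.1] [55.5 53.7] 58.2
spatch 210 [626.9  86. ] [627.3  86.1] [43.2 42.6] 13.8
rpatch 164 [652.1 -47.8] [652.3 -47.7] [39.8 40.7] 46.2
bat 999 [ 498.4 -386.2] [ 500.3 -386.8] [ 35.8 240.6] 71.8
squat 63 [ 413.6 -181.8] [ 415.6 -184. ] [50.9 24.2] 12.5
slim 57 [537.6 262.4] [538.3 263.3] [22.1 38.7] 24.1
tin [[0.58855903 0.43127001]]
jar [[ 0.75910719 -0.26229044]]
glue [[0.73182035 0.25763217]]
```

```bash
python3 -c "
from h import *
go(.404,.381,.2,79.6)"
```

```text
clk 1.1 cur yaw 75.6 turn z -4.0 q7 -0.06 tilt [0. 0.] then shift cm [-28.29 -20.07   2.26]
```

```bash
python3 -m pendant '[[[0,0,-4,0,0,0,8.7],[0,0,0,-3.5,-2.5,0,8.7],[0,0,0,-3.5,-2.5,0,8.7],[0,0,0,-3.5,-2.5,0,8.7],[0,0,0,-3.5,-2.5,0,8.7]]]'
python3 -m pendant '[[[0,0,0,-3.5,-2.5,0,8.7],[0,0,0,-3.5,-2.5,0,8.7],[0,0,0,-3.5,-2.5,1,8.7],[0,0,0,-3.5,-2.5,1,8.7],[0,0,0,0,0,0,8.7]]]'
python3 - <<'E'
from h import *
s=arm.state();im=cams.read_camera('wrist');cv2.imwrite('pics/w1.png',im[:,:,::-1]);cp=campose('wrist',s)
P=((12,50,90),(34,255,255))
for n,p in[('pad',(.404,.381,.022)),('rpad',(.423,.243,.022))]:
    u=proj(p,cp);m=mask_at(im,u,*P);c,q=rect(m,.02,cp);print(n,u.round(),m.sum(),c.round(1),np.round(q[0],1),np.round(q[1],1),round(q[2],1))
go(.404,.381,.06,79.6)
E
```

```text
clock: 1.52
position: [0.2788, 0.5083, 0.2227]
orientation: [0.284, 3.128, 0.001]
force: [1.0, -0.6, -0.5]
finger_gap: 1.001
grasp_force: 0.0
clock: 1.93
position: [0.3993, 0.3822, 0.2024]
orientation: [0.306, 3.123, -0.008]
force: [1.4, -0.5, 1.1]
finger_gap: 0.999
grasp_force: 0.0
pad [326. 184.] 129515 [335.3 381.2] [353.  381.6] [690.8 244.9] 78.7
rpad [204. 225.] 279 [454.8 135. ] [453.1 136.3] [13.8 60.6] 72.7
clk 2.0 cur yaw 79.0 turn z -0.6 q7 0.57 tilt [ 0.  -0.1] then shift cm [-0.86 -0.34 14.3 ]
```

View pics/w1.png

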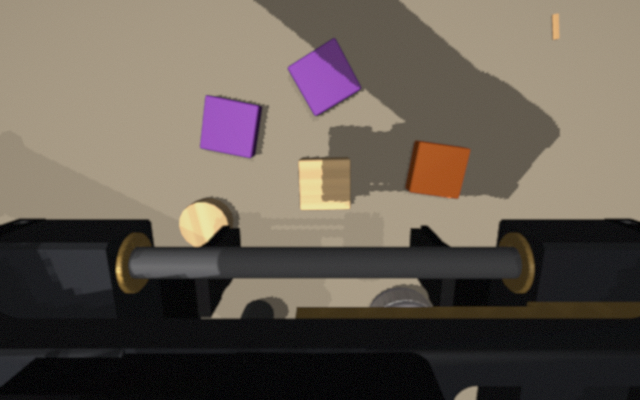

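The plywood pad's top face spans columns 299–351 and rows 158–210 in the wrist view, and it is nearly square to the tool. The round pad is at (205,223).

Run:
```python
from h import *
s=arm.state();cp=campose('wrist',s)
w=world([(299,158),(350,158),(351,209.5),(300,210)],.022,cp)*1000;print(w.round(1),w.mean(0).round(1),[np.linalg.norm(w[i]-w[i-1]).round(1) for i in range(4)])
for a,b in((0,1),(3,2),(0,3),(1,2)):d=w[b]-w[a];print(np.degrees(np.arctan2(d[1],d[0])).round(1))
im=cams.read_camera('wrist')[:,:,:];h=cv2.cvtColor(im,cv2.COLOR_RGB2HSV)
for u,v in((310,184),(340,190),(285,184),(340,145),(195,220),(205,260)):print(u,v,h[v,u])
```

```text
[[369.1 363.3]
 [379.  414.7]
 [433.3 406.3]
 [423.6 352.8]] [401.2 384.3] [np.float64(55.5), np.float64(52.4), np.float64(55.0), np.float64(54.4)]
79.0
79.6
-11.0
-8.8
310 184 [ 24  84 233]
340 190 [ 17 102 148]
285 184 [ 20  53 170]
340 145 [20 52 98]
195 220 [ 25  82 234]
205 260 [120   5  95]
```

```bash
python3 -m pendant '[[[0,0,-0.6,0,0,0,8.7],[0,0,0,-0.3,-0.05,4,8.7],[0,0,0,-0.3,0,4,8.7],[0,0,0,0,0,4,8.7],[0,0,0,0,0,0,8.7]]]' >/dev/null
python3 -c "
from h import *
go(.402,.383,.004,79.6)"
```

```text
clk 2.5 cur yaw 80.4 turn z 0.8 q7 0.60 tilt [-0.5 -0.6] then shift cm [-1.08 -0.16  7.22]
```

```bash
python3 -m pendant '[[[0,0,0,0,0,2.5,8.7],[0,0,0,0,0,0,8.7],[0,0,0,0,0,0,8.7],[0,0,0,0,0,0,8.7]]]' 
python3 -c "
from h import *
go(.402,.383,.004,79.6)"
```

```text
clock: 2.78
position: [0.3984, 0.3917, 0.0611]
orientation: [0.267, 3.129, 0.004]
force: [-0.3, 0.1, 0.2]
finger_gap: 1.001
grasp_force: 0.0
clk 2.8 cur yaw 80.3 turn z 0.7 q7 0.61 tilt [0.1 0.1] then shift cm [-0.5  -0.8   5.71]
```

```bash
python3 -m pendant '[[[0,0,0.7,-0.5,-0.8,1.5,8.7],[0,0,0,0,0,1.5,8.7],[0,0,0,0,0,0,8.7],[0,0,0,0,0,0,8.7]]]' >/dev/null
python3 -c "
from h import *
go(.402,.383,.004,79.6)"
```

```text
clk 3.1 cur yaw 79.5 turn z -0.1 q7 0.61 tilt [0.  0.1] then shift cm [-0.    0.11  2.61]
```

```bash
python3 -m pendant '[[[0,0,0,0,0.1,1.3,8.7],[0,0,0,0,0,1.3,8.7],[0,0,0,0,0,0,8.7],[0,0,0,0,0,0,4.5],[0,0,0,0,0,0,4.5]]]' 15
python3 -m pendant '[[[0,0,0,0,0,0,4.5],[0,0,0,0,0,0,4.5],[0,0,0,0,0,0,4.5],[0,0,0,0,0,0,4.5],[0,0,0,0,0,0,4.5]]]' 
python3 -m pendant '[[[0,0,0,0,0,-2,4.5],[0,0,0,0,0,-4,4.5],[0,0,0,0,0,-4,4.5],[0,0,0,0,0,-2,4.5],[0,0,0,0,0,0,4.5]]]' 
python3 -c "
from h import *
go(.61,.09,.13,103.8)"
```

```text
clock: 3.53
position: [0.4024, 0.3832, 0.0043]
orientation: [0.287, 3.127, 0.003]
force: [0.4, -0.3, 1.6]
finger_gap: 0.918
grasp_force: 0.0
clock: 3.95
position: [0.4019, 0.3822, 0.0031]
orientation: [0.288, 3.128, 0.0]
force: [1.0, -0.6, 2.2]
finger_gap: 0.617
grasp_force: 15.0
clock: 4.37
position: [0.4045, 0.3849, 0.1286]
orientation: [0.288, 3.122, 0.013]
force: [0.3, 0.6, -0.4]
finger_gap: 0.618
grasp_force: 15.0
clk 4.4 cur yaw 79.5 turn z -24.3 q7 0.60 tilt [0.4 0.4] then shift cm [-12.93 -33.54  -0.23]
```

```bash
python3 -m pendant '[[[0,0,-6,0,0,-1,4.5],[0,0,-6,0,0,-1,4.5],[0,0,-6,0,0,-1,4.5],[0,0,-6.3,0,0,-1,4.5],[0,0,0,-1,-3.5,0,4.5]]]' >/dev/null
python3 -m pendant '[[[0,0,0,-1,-3.5,0,4.5],[0,0,0,-1,-3.5,0,4.5],[0,0,0,-1,-3.5,0,4.5],[0,0,0,-1,-3.5,0,4.5],[0,0,0,-1,-3.5,0,4.5]]]' >/dev/null
python3 -m pendant '[[[0,0,0,-1,-3.5,0,4.5],[0,0,0,-1,-3.5,0,4.5],[0,0,0,0,-3,0,4.5],[0,0,0,0,-1,0,4.5],[0,0,0,0,0,0,4.5]]]'
python3 -m pendant '[[[0,0,0,0,0,0,4.5],[0,0,0,0,0,0,4.5]]]'>/dev/null
python3 - <<'E'
from h import *
s=arm.state();im=cams.read_camera('wrist');cv2.imwrite('pics/w2.png',im[:,:,::-1]);cp=campose('wrist',s)
for n,p in[('sp',(.627,.086,.02)),('rp',(.652,-.048,.02))]:
    u=proj(p,cp);print(n,u.round());h=cv2.cvtColor(im,cv2.COLOR_RGB2HSV)
    U,V=u.round().astype(int)
    if 0<=U<640 and 0<=V<400:print(h[V,U])
go(.627,.086,.13,103.8)
E
```

```text
clock: 5.62
position: [0.5558, 0.086, 0.1617]
orientation: [0.366, -3.119, 0.003]
force: [0.5, -0.2, -0.4]
finger_gap: 0.622
grasp_force: 15.0
sp [301. 256.]
[120   3  99]
rp [161. 249.]
[108  25  52]
clk 5.8 cur yaw 104.0 turn z 0.2 q7 1.66 tilt [-0.1  0.1] then shift cm [-6.84 -2.41  3.22]
```

View pics/w2.png

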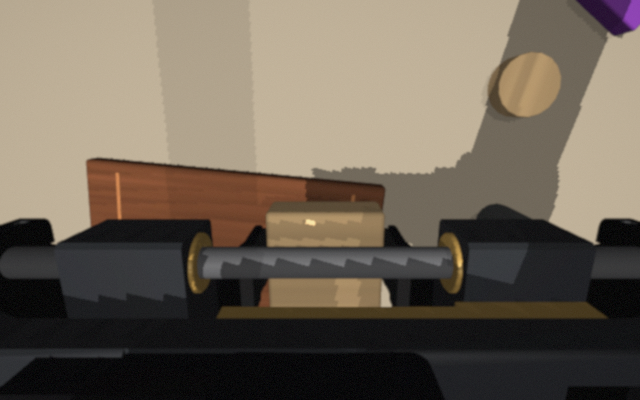

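The round pad is at (528,85). The held pad and the gripper hide the patches, so I'll look again from further out and higher.

```bash
python3 -m pendant '[[[0,0,0,-3.4,-1.2,-2,4.5],[0,0,0,-3.4,-1.2,-2,4.5],[0,0,0,-3.4,-1.2,-2,4.5],[0,0,0,-3.4,-1.2,0,4.5],[0,0,0,0,0,0,4.5]]]'>/dev/null
python3 -m pendant '[[[0,0,0,0,0,0,4.5],[0,0,0,0,0,0,4.5],[0,0,0,0,0,0,4.5]]]'
python3 - <<'E'
from h import *
s=arm.state();im=cams.read_camera('wrist');cv2.imwrite('pics/w3.png',im[:,:,::-1]);cp=campose('wrist',s)
h=cv2.cvtColor(im,cv2.COLOR_RGB2HSV)
for n,p in[('sp',(.627,.086,.02)),('rp',(.652,-.048,.02))]:
    u=proj(p,cp);U,V=u.round().astype(int);print(n,u.round(),h[V,U],h[V-45,U])
E
```

```text
clock: 6.5
position: [0.6981, 0.0778, 0.2227]
orientation: [0.38, -3.118, -0.002]
force: [-0.1, 0.1, -0.9]
finger_gap: 0.62
grasp_force: 15.0
sp [349. 114.] [ 22  91 251] [ 10 152 134]
rp [220. 106.] [ 20 103 247] [ 11 154 126]
```

View pics/w3.png

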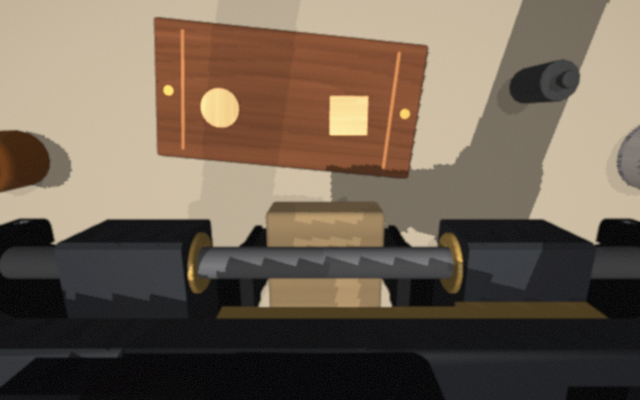

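The square patch is at (349,116), the round patch at (220,107) and the slim weight at (545,82). All three are clear.

Run:
```python
from h import *
s=arm.state();im=cv2.imread('pics/w3.png')[:,:,::-1].copy();cp=campose('wrist',s)
for n,u in[('sp',(349,116)),('rp',(220,107))]:
    m=mask_at(im,u,(14,60,190),(34,255,255));c,q=rect(m,.02,cp);print(n,m.sum(),c.round(1),np.round(q[0],1),np.round(q[1],1),round(q[2],1))
go(.63,.086,.06,q[2])
```

```text
sp 1547 [629.1  85.2] [629.4  85.4] [40.2 41.1] 13.9
rp 1200 [653.6 -49.1] [653.6 -49.2] [38.7 40.3] 13.9
clk 6.5 cur yaw 103.9 turn z -90.0 q7 1.77 tilt [-0.   0.1] then shift cm [-2.44  6.41 16.31]
```

```bash
python3 - <<'E'
from h import *
go(.6285,.0855,.024)
E
python3 -m pendant '[[[0,0,0,3.3,-0.5,3,4.5],[0,0,0,3.3,-0.5,4,4.5],[0,0,0,0,0,4,4.5],[0,0,0,0,0,2,4.5],[0,0,0,0,0,0,4.5]]]'>/dev/null
python3 -m pendant '[[[0,0,0,0,0,0,4.5],[0,0,0,0,0,0,4.5],[0,0,0,0,0,0,4.5]]]'
python3 - <<'E'
from h import *
go(.6285,.0855,.024,103.9)
E
```

```text
clk 6.5 cur yaw 103.9 turn z 0.0 q7 1.77 tilt [-0.   0.1] then shift cm [ 6.57  2.43 19.91]
clock: 7.22
position: [0.6477, 0.0546, 0.1058]
orientation: [-0.377, 3.114, 0.001]
force: [-0.6, -0.7, -0.6]
finger_gap: 0.619
grasp_force: 15.0
clk 7.2 cur yaw 103.8 turn z -0.1 q7 1.80 tilt [0.3 0.1] then shift cm [1.16 3.46 8.18]
```

```bash
python3 -m pendant '[[[0,0,0,0.6,1.7,1,4.5],[0,0,0,0.6,1.7,2,4.5],[0,0,0,0,0,2,4.5],[0,0,0,0,0,1,4.5],[0,0,0,0,0,0,4.5]]]'>/dev/null
python3 -m pendant '[[[0,0,0,0,0,0,4.5],[0,0,0,0,0,0,4.5]]]'
python3 - <<'E'
from h import *
go(.6285,.0855,.024,103.9)
E
```

```text
clock: 7.8
position: [0.6278, 0.0835, 0.0446]
orientation: [-0.374, 3.116, -0.001]
force: [0.6, -0.4, -0.8]
finger_gap: 0.621
grasp_force: 15.0
clk 7.8 cur yaw 103.7 turn z -0.2 q7 1.76 tilt [0.2 0. ] then shift cm [-0.11  0.18  2.06]
```

```bash
python3 -m pendant '[[[0,0,-0.2,-0.1,0.2,1,4.5],[0,0,0,0,0,0.9,4.5],[0,0,0,0,0,0,4.5],[0,0,0,0,0,0,4.5],[0,0,0,0,0,0,4.5]]]'
python3 - <<'E'
from h import *
go(.6285,.0855,.0235,103.9)
E
```

```text
clock: 8.22
position: [0.6262, 0.0864, 0.0235]
orientation: [0.382, -3.117, 0.0]
force: [0.9, -0.1, -1.2]
finger_gap: 0.618
grasp_force: 15.0
clk 8.2 cur yaw 104.0 turn z 0.1 q7 1.77 tilt [-0.1 -0. ] then shift cm [-0.2  -0.14  0.  ]
```

```bash
python3 -m pendant '[[[0,0,0,0,0,0,8.7],[0,0,0,0,0,0,8.7],[0,0,0,0,0,0,8.7],[0,0,0,0,0,0,8.7],[0,0,0,0,0,0,8.7]]]'
python3 -m pendant '[[[0,0,0,0,0,-1,8.7],[0,0,0,0,0,-2,8.7],[0,0,0,0,0,-4,8.7],[0,0,0,0,0,-4,8.7],[0,0,0,0,0,-4,8.7]]]'
python3 - <<'E'
from h import *
go(.45,.243,.2,104)
E
```

```text
clock: 8.63
position: [0.6266, 0.0866, 0.024]
orientation: [-0.382, 3.118, 0.0]
force: [0.2, 0.3, 0.2]
finger_gap: 0.914
grasp_force: 0.0
clock: 9.05
position: [0.6261, 0.0863, 0.1761]
orientation: [0.382, -3.118, 0.0]
force: [0.8, 0.6, -0.3]
finger_gap: 1.0
grasp_force: 0.0
clk 9.1 cur yaw 104.0 turn z -0.0 q7 1.72 tilt [-0. -0.] then shift cm [13.3  19.47 -2.39]
```

```bash
python3 -m pendant '[[[0,0,0,2,3,-1,8.7],[0,0,0,2,3,-1,8.7],[0,0,0,2,3,0,8.7],[0,0,0,2,3,0,8.7],[0,0,0,2,3,0,8.7]]]'>/dev/null
python3 -m pendant '[[[0,0,0,2,3,0,8.7],[0,0,0,1.3,1.5,0,8.7],[0,0,0,0,0,0,8.7],[0,0,0,0,0,0,8.7],[0,0,0,0,0,0,8.7]]]'
python3 - <<'E'
from h import *
s=arm.state();im=cams.read_camera('wrist');cv2.imwrite('pics/w4.png',im[:,:,::-1]);cp=campose('wrist',s)
u=proj((.423,.243,.022),cp);m=mask_at(im,u,(14,68,120),(34,255,255));c,q=rect(m,.02,cp);print(u.round(),m.sum(),c.round(1),np.round(q[0],1),np.round(q[1],1))
go(.423,.243,.004,104)
E
```

```text
clock: 9.88
position: [0.4514, 0.2428, 0.1946]
orientation: [-0.38, 3.117, -0.0]
force: [1.0, 0.3, -0.2]
finger_gap: 1.004
grasp_force: 0.0
[333. 154.] 2330 [423.5 241.1] [424. 241.] [53.4 54. ]
clk 9.9 cur yaw 103.8 turn z -0.2 q7 1.28 tilt [ 0.1 -0. ] then shift cm [ 2.79  0.75 19.04]
```

View pics/w4.png

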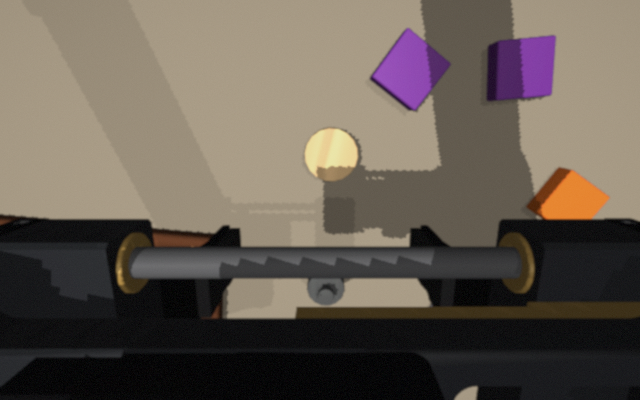

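The round pad is at (332,154), which maps to (0.4235, 0.241) and measures 54 mm across. I'll descend on it.

```bash
python3 -m pendant '[[[0,0,0,1.5,0.3,3,8.7],[0,0,0,1.3,0.3,3,8.7],[0,0,0,0,0,3,8.7],[0,0,0,0,0,3,8.7],[0,0,0,0,0,2,8.7]]]'>/dev/null
python3 -m pendant '[[[0,0,0,0,0,1,8.7],[0,0,0,0,0,0,8.7],[0,0,0,0,0,0,8.7],[0,0,0,0,0,0,8.7]]]'
python3 - <<'E'
from h import *
go(.4235,.2415,.0035,104)
E
```

```text
clock: 10.68
position: [0.4234, 0.2431, 0.0453]
orientation: [-0.38, 3.116, 0.002]
force: [0.1, 0.2, 0.9]
finger_gap: 0.999
grasp_force: 0.0
clk 10.7 cur yaw 103.9 turn z -0.1 q7 1.27 tilt [0.1 0.1] then shift cm [ 0.04 -0.16  4.18]
```

```bash
python3 -m pendant '[[[0,0,0,0,-0.15,2,8.7],[0,0,0,0,0,1.5,8.7],[0,0,0,0,0,0.7,8.7],[0,0,0,0,0,0,8.7],[0,0,0,0,0,0,4.5]]]'
python3 -m pendant '[[[0,0,0,0,0,0,4.5],[0,0,0,0,0,0,4.5],[0,0,0,0,0,0,4.5],[0,0,0,0,0,0,4.5],[0,0,0,0,0,0,4.5]]]' 
python3 -m pendant '[[[0,0,0,0,0,0,4.5],[0,0,0,0,0,-2,4.5],[0,0,0,0,0,-4,4.5],[0,0,0,0,0,-4,4.5],[0,0,0,0,0,-4,4.5]]]' 
python3 -m pendant '[[[0,0,0,0,0,-3,4.5],[0,0,0,0,0,0,4.5],[0,0,0,0,0,0,4.5]]]' 
python3 -c "
from h import *
go(.70,.02,.2,104)"
```

```text
clock: 11.1
position: [0.4228, 0.2417, 0.0027]
orientation: [-0.382, 3.117, 0.001]
force: [0.5, -0.6, 1.0]
finger_gap: 0.971
grasp_force: 0.0
clock: 11.52
position: [0.4224, 0.2414, 0.0022]
orientation: [-0.382, 3.118, 0.001]
force: [0.4, 0.0, 0.1]
finger_gap: 0.632
grasp_force: 0.0
clock: 11.93
position: [0.4215, 0.2407, 0.1431]
orientation: [0.382, -3.117, 0.001]
force: [0.9, 1.5, -0.2]
finger_gap: 0.614
grasp_force: 15.0
clock: 12.18
position: [0.4232, 0.242, 0.1738]
orientation: [-0.382, 3.114, 0.004]
force: [-0.4, -0.4, -1.5]
finger_gap: 0.617
grasp_force: 15.0
clk 12.2 cur yaw 104.0 turn z -0.0 q7 1.24 tilt [0.2 0.2] then shift cm [-21.49 -28.23  -2.58]
```

```bash
python3 -m pendant '[[[0,0,0,-2.4,-3.1,-1,4.5],[0,0,0,-2.4,-3.1,-1,4.5],[0,0,0,-2.4,-3.1,-0.7,4.5],[0,0,0,-2.4,-3.1,0,4.5],[0,0,0,-2.4,-3.1,0,4.5]]]'>/dev/null
python3 -m pendant '[[[0,0,0,-2.4,-3.1,0,4.5],[0,0,0,-2.4,-3.1,0,4.5],[0,0,0,-2.4,-3.1,0,4.5],[0,0,0,-2.3,-3.1,0,4.5],[0,0,0,0,0,0,4.5]]]'>/dev/null
python3 -m pendant '[[[0,0,0,0,0,0,4.5],[0,0,0,0,0,0,4.5],[0,0,0,0,0,0,4.5]]]'
python3 - <<'E'
from h import *
s=arm.state();im=cams.read_camera('wrist');cv2.imwrite('pics/w5.png',im[:,:,::-1]);cp=campose('wrist',s)
for n,p,z in[('pad',(.628,.086,.042),.04),('rp',(.653,-.0485,.02),.02)]:
    u=proj(p,cp);m=mask_at(im,u,(14,60,170),(34,255,255));c,q=rect(m,z,cp);print(n,u.round(),m.sum(),c.round(1),np.round(q[0],1),np.round(q[1],1),q[2])
go(.653,-.0485,.05,104)
E
```

```text
clock: 13.27
position: [0.697, 0.0243, 0.1978]
orientation: [0.385, -3.116, -0.002]
force: [-0.1, 0.0, 0.2]
finger_gap: 0.613
grasp_force: 15.0
pad [408. 130.] 3050 [629.2  86.5] [630.6  86.5] [54.5 54.9] 14.067948341369629
rp [265. 121.] 1386 [653.5 -48.5] [653.6 -48.5] [40.7 39.8] 12.457781791687012
clk 13.3 cur yaw 104.1 turn z 0.1 q7 1.87 tilt [-0.1  0.1] then shift cm [ 6.04 -6.04 14.84]
```

View pics/w5.png

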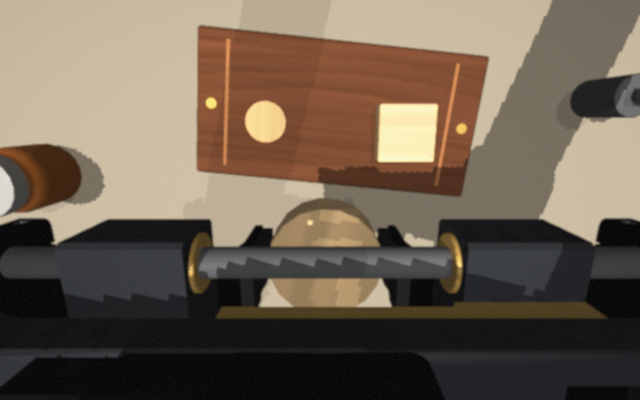

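The square pad at (408,133) sits on its patch, within about 1 mm of centre and in line with it. Next is the round pad onto the patch at (265,122).

```bash
python3 -m pendant '[[[0,0,0,2,-2,1,4.5],[0,0,0,2,-2,2,4.5],[0,0,0,2,-2,2.5,4.5],[0,0,0,0,0,2.5,4.5],[0,0,0,0,0,2.5,4.5]]]'>/dev/null
python3 -m pendant '[[[0,0,0,0,0,2.5,4.5],[0,0,0,0,0,1.5,4.5],[0,0,0,0,0,0,4.5],[0,0,0,0,0,0,4.5],[0,0,0,0,0,0,4.5]]]'
python3 - <<'E'
from h import *
go(.653,-.0485,.0225,104)
E
```

```text
clock: 14.15
position: [0.6553, -0.0495, 0.0556]
orientation: [-0.384, 3.116, 0.0]
force: [0.5, -0.4, -0.6]
finger_gap: 0.615
grasp_force: 15.0
clk 14.2 cur yaw 104.0 turn z 0.0 q7 2.01 tilt [0.1 0. ] then shift cm [0.2  0.15 3.31]
```

```bash
python3 -m pendant '[[[0,0,0,0.2,0.15,1.5,4.5],[0,0,0,0,0,1.2,4.5],[0,0,0,0,0,0.6,4.5],[0,0,0,0,0,0,4.5],[0,0,0,0,0,0,4.5]]]'
python3 -m pendant '[[[0,0,0,0,0,0,8.7],[0,0,0,0,0,0,8.7],[0,0,0,0,0,0,8.7],[0,0,0,0,0,0,8.7],[0,0,0,0,0,0,8.7]]]'
python3 -m pendant '[[[0,0,0,0,0,-1,8.7],[0,0,0,0,0,-2,8.7],[0,0,0,0,0,-4,8.7],[0,0,0,0,0,-4,8.7],[0,0,0,0,0,-4,8.7]]]'
python3 - <<'E'
from h import *
go(.54,-.4,.22,71.8)
E
```

```text
clock: 14.57
position: [0.6524, -0.0492, 0.0212]
orientation: [-0.382, 3.118, -0.0]
force: [0.3, 0.1, 0.2]
finger_gap: 0.615
grasp_force: 15.1
clock: 14.98
position: [0.6522, -0.0493, 0.0209]
orientation: [-0.382, 3.118, 0.0]
force: [-0.1, -0.2, 0.7]
finger_gap: 0.911
grasp_force: 0.0
clock: 15.4
position: [0.6517, -0.0495, 0.1731]
orientation: [0.381, -3.118, 0.0]
force: [0.0, 0.2, 0.0]
finger_gap: 0.995
grasp_force: 0.0
clk 15.4 cur yaw 103.9 turn z 32.1 q7 1.97 tilt [-0. -0.] then shift cm [ -0.34 -36.79  -4.69]
```

```bash
python3 -m pendant '[[[0,0,6.4,0,0,-1,8.7],[0,0,6.4,0,0,-1,8.7],[0,0,6.4,0,0,-1,8.7],[0,0,6.4,0,0,-1,8.7],[0,0,6.5,0,0,-0.7,8.7]]]'>/dev/null
python3 -m pendant '[[[0,0,0,0,-3.7,0,8.7],[0,0,0,0,-3.7,0,8.7],[0,0,0,0,-3.7,0,8.7],[0,0,0,0,-3.7,0,8.7],[0,0,0,0,-3.7,0,8.7]]]'>/dev/null
python3 -m pendant '[[[0,0,0,0,-3.7,0,8.7],[0,0,0,0,-3.7,0,8.7],[0,0,0,0,-3.7,0,8.7],[0,0,0,0,-3.7,0,8.7],[0,0,0,0,-3.5,0,8.7]]]'>/dev/null
python3 -m pendant '[[[0,0,0,0,0,0,8.7],[0,0,0,0,0,0,8.7],[0,0,0,0,0,0,8.7]]]'
python3 - <<'E'
from h import *
s=arm.state();im=cams.read_camera('wrist');cv2.imwrite('pics/w6.png',im[:,:,::-1]);cp=campose('wrist',s)
print(proj((.5,-.3865,.018),cp));go(.5,-.3865,.01,71.8)
h=cv2.cvtColor(im,cv2.COLOR_RGB2HSV);u=proj((.5,-.3865,.018),cp).astype(int);print(h[u[1],u[0]])
E
```

```text
clock: 16.9
position: [0.5379, -0.3986, 0.2183]
orientation: [0.495, 3.102, 0.001]
force: [0.5, 0.7, -0.1]
finger_gap: 1.001
grasp_force: 0.0
[324.98781224 139.29345236]
clk 16.9 cur yaw 72.0 turn z 0.2 q7 2.04 tilt [0.1 0.1] then shift cm [ 4.03 -0.19 20.81]
[ 13 155 161]
```

View pics/w6.png

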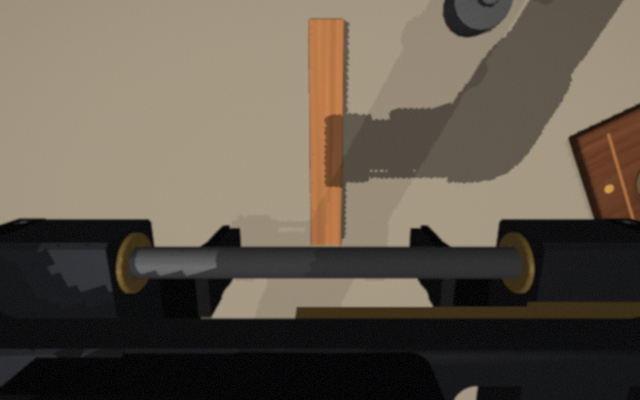

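The batten's near end is at (327,18), and its edges run from (309,18) to (311,243) and from (345,18) to (342,243).

Run:
```python
from h import *
s=arm.state();cp=campose('wrist',s)
w=world([(309,18),(345,18),(310.5,235),(342.5,235)],.018,cp)*1000;print(w.round(1))
a=(w[0]+w[1])/2;b=(w[2]+w[3])/2;d=(b-a)/np.linalg.norm(b-a);print('centre',a+120*d,'axis',np.degrees(np.arctan2(d[1],d[0])),np.linalg.norm(w[1]-w[0]),np.linalg.norm(w[3]-w[2]))
c=a+120*d;go(c[0]/1000,c[1]/1000,.005,np.degrees(np.arctan2(d[1],d[0]))+90)
```

```text
[[ 383.7 -363.9]
 [ 394.7 -330.2]
 [ 598.6 -434.8]
 [ 610.  -399.9]]
centre [ 503.25512465 -384.32933156] axis -18.08024086648321 35.457899641245255 36.723406667956304
clk 16.9 cur yaw 72.0 turn z 0.1 q7 2.04 tilt [0.1 0.1] then shift cm [ 3.79  0.13 21.31]
```

```bash
python3 -m pendant '[[[0,0,0,1.9,0,3,8.7],[0,0,0,1.8,0,4,8.7],[0,0,0,0,0,4,8.7],[0,0,0,0,0,3,8.7],[0,0,0,0,0,1.5,8.7]]]'>/dev/null
python3 -m pendant '[[[0,0,0,0,0,1.5,8.7],[0,0,0,0,0,0,8.7],[0,0,0,0,0,0,8.7],[0,0,0,0,0,0,8.7]]]'
python3 - <<'E'
from h import *
go(.5015,-.3855,.004,71.9)
E
```

```text
clock: 17.7
position: [0.5047, -0.3873, 0.0511]
orientation: [0.492, 3.101, -0.0]
force: [-0.3, 0.1, 0.2]
finger_gap: 0.999
grasp_force: 0.0
clk 17.7 cur yaw 72.0 turn z 0.1 q7 2.11 tilt [ 0.1 -0. ] then shift cm [0.37 0.07 4.71]
```

```bash
python3 -m pendant '[[[0,0,0,0.3,0.1,2,8.7],[0,0,0,0,0,1.5,8.7],[0,0,0,0,0,1.2,8.7],[0,0,0,0,0,0,8.7],[0,0,0,0,0,0,2.5]]]' 30
python3 -m pendant '[[[0,0,0,0,0,0,2.5],[0,0,0,0,0,0,2.5],[0,0,0,0,0,0,2.5],[0,0,0,0,0,0,2.5],[0,0,0,0,0,0,2.5]]]'>/dev/null
python3 -m pendant '[[[0,0,0,0,0,0,2.5],[0,0,0,0,0,0,2.5],[0,0,0,0,0,0,2.5],[0,0,0,0,0,0,2.5]]]'
python3 -m pendant '[[[0,0,0,0,0,-1.5,2.5],[0,0,0,0,0,-3,2.5],[0,0,0,0,0,-3,2.5],[0,0,0,0,0,-3,2.5],[0,0,0,0,0,-3,2.5]]]' >/dev/null
python3 -m pendant '[[[0,0,0,0,0,-3,2.5],[0,0,0,0,0,0,2.5],[0,0,0,0,0,0,2.5]]]' 
python3 -c "
from h import *
go(.74,.018,.2,10.5)"
```

```text
clock: 18.12
position: [0.5007, -0.3858, 0.0026]
orientation: [-0.495, -3.102, -0.0]
force: [-0.4, 0.2, 0.6]
finger_gap: 0.972
grasp_force: 0.0
clock: 18.87
position: [0.5008, -0.3858, 0.0028]
orientation: [0.495, 3.102, 0.0]
force: [-0.4, 0.5, 0.6]
finger_gap: 0.413
grasp_force: 30.0
clock: 19.53
position: [0.5017, -0.387, 0.1709]
orientation: [0.495, 3.098, -0.002]
force: [0.2, 0.6, -1.7]
finger_gap: 0.411
grasp_force: 30.0
clk 19.5 cur yaw 71.9 turn z 61.4 q7 2.05 tilt [ 0.3 -0.1] then shift cm [35.47 30.83 -2.89]
```

```bash
python3 -m pendant '[[[0,0,6.8,0,0,-1,2.5],[0,0,6.8,0,0,-1,2.5],[0,0,6.8,0,0,-0.5,2.5],[0,0,6.8,0,0,0,2.5],[0,0,6.8,0,0,0,2.5]]]'>/dev/null
python3 -m pendant '[[[0,0,6.8,0,0,0,2.5],[0,0,6.8,0,0,0,2.5],[0,0,6.8,0,0,0,2.5],[0,0,6.8,0,0,0,2.5],[0,0,0,0,0,0,2.5]]]'
python3 - <<'E'
from h import *
im=cams.read_camera('top');cp=campose('top')
a=im[130:330,220:500];cv2.imwrite('pics/t2.png',cv2.resize(a,(800,571),interpolation=2)[:,:,::-1])
for n,p in[('pad',(.629,.086,.04)),('rpad',(.6525,-.049,.04))]:
    u=proj(p,cp);m=mask_at(im,u,(12,55,90),(34,255,255));c,q=rect(m,.035,cp);print(n,u.round(),m.sum(),c.round(1),np.round(q[0],1),np.round(q[1],1),q[2])
go(.641,.0187,.2,9.8)
E
```

```text
clock: 20.37
position: [0.5, -0.3852, 0.1914]
orientation: [-2.007, -2.413, 0.001]
force: [-0.9, 0.4, -1.7]
finger_gap: 0.413
grasp_force: 30.0
pad [302. 179.] 370 [630.4  86.7] [630.8  86.7] [56.8 56.2] 13.834016799926758
rpad [349. 172.] 291 [654.4 -50.1] [654.6 -50.8] [54.1 52.6] 0.24045583605766296
clk 20.4 cur yaw 10.8 turn z 1.0 q7 1.05 tilt [-0.1  0.1] then shift cm [37.42 20.76 -0.84]
```

View pics/t2.png

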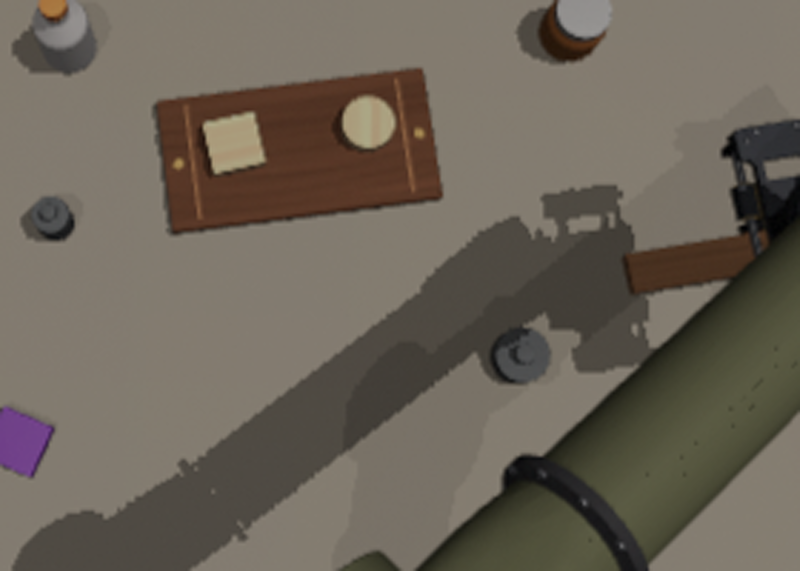

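The top view shows both pads seated on their patches, at crop positions (235,142) and (368,122). I'll take the batten over.

```bash
python3 -m pendant '[[[0,0,0.8,2,1,0,2.5],[0,0,0,3.5,2,0,2.5],[0,0,0,3.5,2,0,2.5],[0,0,0,3.5,2,0,2.5],[0,0,0,3.5,2,0,2.5]]]'>/dev/null
python3 -m pendant '[[[0,0,0,3.5,2,0,2.5],[0,0,0,3.5,2,0,2.5],[0,0,0,3.5,2,0,2.5],[0,0,0,3.5,2,0,2.5],[0,0,0,3.5,2,0,2.5]]]'>/dev/null
python3 -m pendant '[[[0,0,0,2.5,1.3,0,2.5],[0,0,0,1,0.5,0,2.5],[0,0,0,0,0,0,2.5],[0,0,0,0,0,0,2.5]]]'
python3 - <<'E'
from h import *
go(.641,.0186,.055,10)
E
```

```text
clock: 21.58
position: [0.6414, 0.0132, 0.1923]
orientation: [2.02, 2.406, -0.003]
force: [-0.5, -0.6, -0.4]
finger_gap: 0.414
grasp_force: 30.0
clk 21.6 cur yaw 10.0 turn z -0.0 q7 0.32 tilt [-0.1 -0.1] then shift cm [ 0.56  0.08 13.73]
```

```bash
python3 -m pendant '[[[0,0,0,0.5,0.1,2,2.5],[0,0,0,0,0,2.5,2.5],[0,0,0,0,0,2.5,2.5],[0,0,0,0,0,2.5,2.5],[0,0,0,0,0,2,2.5]]]'>/dev/null
python3 -m pendant '[[[0,0,0,0,0,1.5,2.5],[0,0,0,0,0,0,2.5],[0,0,0,0,0,0,2.5],[0,0,0,0,0,0,2.5]]]'
python3 - <<'E'
from h import *
go(.641,.0186,.0455,10)
s=arm.state();im=cams.read_camera('wrist');cv2.imwrite('pics/w7.png',im[:,:,::-1])
E
```

```text
clock: 22.33
position: [0.643, 0.0181, 0.0644]
orientation: [2.022, 2.402, 0.002]
force: [0.2, -0.3, -1.0]
finger_gap: 0.407
grasp_force: 30.0
clk 22.3 cur yaw 9.8 turn z -0.2 q7 0.37 tilt [ 0.1 -0. ] then shift cm [ 0.08 -0.2   1.89]
```

View pics/w7.png

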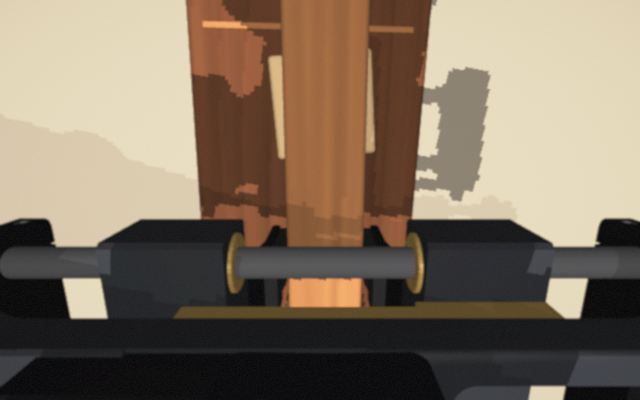

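The batten at (325,105) lies centrally over the square pad, whose edges show at 268 and 376. I'll lower and release.

```bash
python3 -m pendant '[[[0,0,0,0.05,-0.2,0.8,2.5],[0,0,0,0,0,0.7,2.5],[0,0,0,0,0,0.4,2.5],[0,0,0,0,0,0,2.5],[0,0,0,0,0,0,2.5]]]'
python3 -c "
from h import *
go(.641,.0186,.045,10)"
```

```text
clock: 22.8
position: [0.6399, 0.0198, 0.0447]
orientation: [-2.021, -2.404, -0.001]
force: [-3.2, 1.7, 6.0]
finger_gap: 0.411
grasp_force: 30.0
clk 22.8 cur yaw 9.9 turn z -0.1 q7 0.38 tilt [-0.  0.] then shift cm [-0.14  0.08 -0.03]
```

```bash
python3 -m pendant '[[[0,0,0,0,0,-0.05,6],[0,0,0,0,0,0,6],[0,0,0,0,0,0,6],[0,0,0,0,0,0,6],[0,0,0,0,0,0,6]]]'
python3 -m pendant '[[[0,0,0,0,0,-1,6],[0,0,0,0,0,-2,6],[0,0,0,0,0,-4,8.7],[0,0,0,0,0,-4,8.7],[0,0,0,0,0,-4,8.7]]]'
python3 -c "
from h import *
go(.44,-.182,.2,60)"
```

```text
clock: 23.22
position: [0.6399, 0.0197, 0.0441]
orientation: [-2.022, -2.404, 0.0]
force: [-1.0, 0.4, 0.6]
finger_gap: 0.659
grasp_force: 0.0
clock: 23.63
position: [0.6396, 0.0192, 0.1965]
orientation: [2.023, 2.404, -0.001]
force: [1.2, 0.0, 0.5]
finger_gap: 0.834
grasp_force: 0.0
clk 23.6 cur yaw 9.8 turn z -50.2 q7 0.30 tilt [-0. -0.] then shift cm [  7.23 -27.41  -0.34]
```

```bash
python3 -m pendant '[[[0,0,-7.1,0,0,0,8.7],[0,0,-7.1,0,0,0,8.7],[0,0,-7.1,0,0,0,8.7],[0,0,-7.1,0,0,0,8.7],[0,0,-7.1,0,0,0,8.7]]]'>/dev/null
python3 -m pendant '[[[0,0,-7.1,0,0,0,8.7],[0,0,-7.1,0,0,0,8.7],[0,0,0,0.9,-3.4,0,8.7],[0,0,0,0.9,-3.4,0,8.7],[0,0,0,0.9,-3.4,0,8.7]]]'>/dev/null
python3 -m pendant '[[[0,0,0,0.9,-3.4,0,8.7],[0,0,0,0.9,-3.4,0,8.7],[0,0,0,0.9,-3.4,0,8.7],[0,0,0,0.9,-3.4,0,8.7],[0,0,0,0.9,-3.4,0,8.7]]]'>/dev/null
python3 -m pendant '[[[0,0,0,0,0,0,8.7],[0,0,0,0,0,0,8.7],[0,0,0,0,0,0,8.7]]]'
python3 - <<'E'
from h import *
s=arm.state();im=cams.read_camera('wrist');cv2.imwrite('pics/w8.png',im[:,:,::-1]);cp=campose('wrist',s)
u=proj((.414,-.182,.034),cp);print(u);h=cv2.cvtColor(im,cv2.COLOR_RGB2HSV);U,V=u.astype(int);print(h[V+10,U],h[V,U-60]);go(.414,-.182,.06,60)
E
```

```text
clock: 25.13
position: [0.4407, -0.1781, 0.195]
orientation: [0.824, 3.03, 0.002]
force: [0.6, 0.0, -0.6]
finger_gap: 0.998
grasp_force: 0.0
[307.59360214 161.42621559]
[60  5 53] [ 18  53 155]
clk 25.2 cur yaw 59.6 turn z -0.4 q7 1.32 tilt [0.1 0. ] then shift cm [ 2.13 -1.74 13.48]
```

View pics/w8.png

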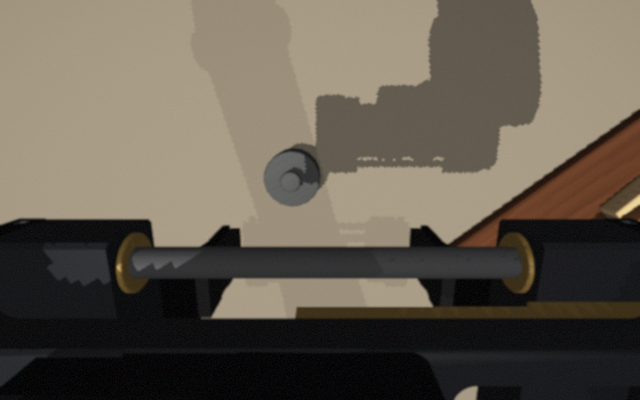

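The squat weight's rim spans columns 264–320 and rows 149–207, with the knob at (291,181).

Run:
```python
from h import *
s=arm.state();cp=campose('wrist',s)
print(world([(292,178.5)],.034,cp),world([(290.5,181)],.048,cp),world([(292,149.5),(292,207)],.034,cp),world([(264,178),(320,178)],.034,cp))
tc=campose('top');print('top', world([(402,255)],.02,tc),world([(403,254)],.048,tc))
```

```text
[[ 0.42075508 -0.20350324]] [[ 0.42053383 -0.20346092]] [[ 0.39669531 -0.18863158]
 [ 0.44541461 -0.21874562]] [[ 0.4064524  -0.2269237 ]
 [ 0.4342114  -0.17955835]]
top [[ 0.41627392 -0.20452121]] [[ 0.41669013 -0.20209041]]
```

```bash
python3 -c "
from h import *
go(.4200,-.2035,.006)"
```

```text
clk 25.2 cur yaw 59.6 turn z 0.0 q7 1.32 tilt [0.1 0. ] then shift cm [ 0.52 -3.31 18.87]
```

```bash
python3 -m pendant '[[[0,0,0,0.3,-1.7,1,8.7],[0,0,0,0.2,-1.6,2,8.7],[0,0,0,0,0,3,8.7],[0,0,0,0,0,3,8.7],[0,0,0,0,0,2.5,8.7]]]'>/dev/null
python3 -m pendant '[[[0,0,0,0,0,1,8.7],[0,0,0,0,0,0,8.7],[0,0,0,0,0,0,8.7],[0,0,0,0,0,0,8.7]]]'
python3 - <<'E'
from h import *
go(.42,-.2035,.006,60)
E
```

```text
clock: 25.93
position: [0.4207, -0.2046, 0.0707]
orientation: [0.822, 3.03, -0.0]
force: [-1.1, -0.2, -0.2]
finger_gap: 0.997
grasp_force: 0.0
clk 25.9 cur yaw 59.6 turn z -0.4 q7 1.51 tilt [ 0.1 -0. ] then shift cm [0.13 0.05 6.47]
```

```bash
python3 -m pendant '[[[0,0,0,0.1,0,2,8.7],[0,0,0,0,0,2,8.7],[0,0,0,0,0,1.5,8.7],[0,0,0,0,0,1,8.7],[0,0,0,0,0,0,8.7]]]'
python3 -m pendant '[[[0,0,0,0,0,0,4.5],[0,0,0,0,0,0,4.5],[0,0,0,0,0,0,4.5],[0,0,0,0,0,0,4.5],[0,0,0,0,0,0,4.5]]]' 35
python3 -m pendant '[[[0,0,0,0,0,0,4.5],[0,0,0,0,0,0,4.5],[0,0,0,0,0,0,4.5]]]'
python3 -m pendant '[[[0,0,0,0,0,-1,4.5],[0,0,0,0,0,-2,4.5],[0,0,0,0,0,-3,4.5],[0,0,0,0,0,-3,4.5],[0,0,0,0,0,-3,4.5]]]' >/dev/null
python3 -m pendant '[[[0,0,0,0,0,-3,4.5],[0,0,0,0,0,0,4.5],[0,0,0,0,0,0,4.5]]]' 
python3 -c "
from h import *
go(.629,.0865,.17,60)"
```

```text
clock: 26.35
position: [0.4181, -0.2035, 0.0038]
orientation: [-0.823, -3.031, 0.0]
force: [0.2, 0.2, -0.6]
finger_gap: 1.002
grasp_force: 0.0
clock: 26.77
position: [0.4189, -0.2039, 0.005]
orientation: [0.824, 3.03, 0.001]
force: [-0.1, 0.5, 0.7]
finger_gap: 0.713
grasp_force: 0.0
clock: 27.02
position: [0.4188, -0.2037, 0.0047]
orientation: [0.824, 3.031, 0.001]
force: [-0.6, 2.1, 6.2]
finger_gap: 0.635
grasp_force: 35.0
clock: 27.68
position: [0.4186, -0.2041, 0.1551]
orientation: [0.824, 3.029, 0.002]
force: [-0.8, 0.9, -6.4]
finger_gap: 0.635
grasp_force: 35.0
clk 27.7 cur yaw 59.6 turn z -0.4 q7 1.39 tilt [0.1 0. ] then shift cm [-3.7  35.69 -1.43]
```

Run:
```python
from h import *
im=cams.read_camera('top');cp=campose('top')
a=im[130:250,240:420];cv2.imwrite('pics/t3.png',cv2.resize(a,(780,520),interpolation=2)[:,:,::-1])
h=cv2.cvtColor(im,cv2.COLOR_RGB2HSV);u=proj((.641,.0186,.06),cp).astype(int);print(u,h[u[1],u[0]])
m=mask_at(im,u,(8,90,105),(20,255,255));c,q=rect(m,.055,cp);print(m.sum(),c.round(1),np.round(q[0],1),np.round(q[1],1),q[2])
for p in((.629,.0865,.06),(.653,-.0493,.06)):print(((proj(p,cp)-[240,130])*4.333).round())
```

```text
[325 174] [ 12 133 136]
1057 [639.8  19.2] [647.9  19.7] [ 61.7 242.3] 7.544719219207764
[267. 207.]
[473. 175.]
```

View pics/t3.png

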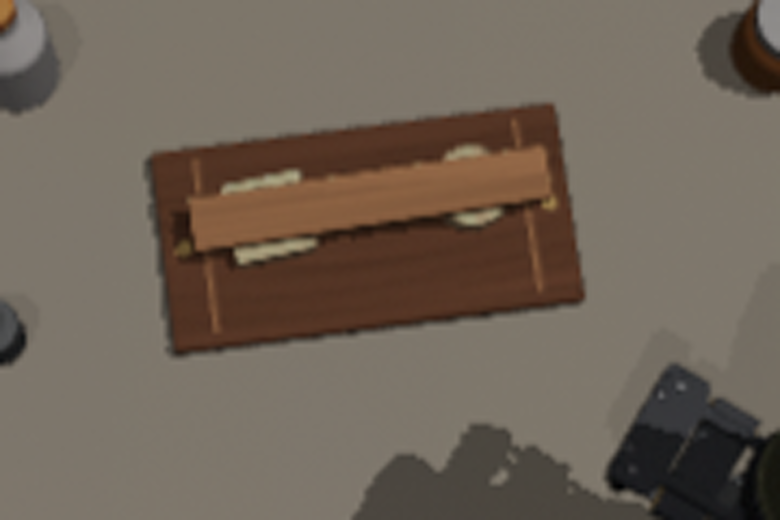

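The batten runs from (190,225) to (550,172) in the crop, over the middle of both pads and past each. Next is the squat weight.

```bash
python3 -m pendant '[[[0,0,0,-0.2,2,0,4.5],[0,0,0,-0.3,3,0,4.5],[0,0,0,-0.3,3,0,4.5],[0,0,0,-0.3,3,0,4.5],[0,0,0,-0.3,3,0,4.5]]]'>/dev/null
python3 -m pendant '[[[0,0,0,-0.3,3,0,4.5],[0,0,0,-0.3,3,0,4.5],[0,0,0,-0.3,3,0,4.5],[0,0,0,-0.3,3,0,4.5],[0,0,0,-0.3,3,0,4.5]]]'>/dev/null
python3 -m pendant '[[[0,0,0,-0.4,3,0,4.5],[0,0,0,-0.4,2.5,0,4.5],[0,0,0,0,1,0,4.5],[0,0,0,0,0,0,4.5],[0,0,0,0,0,0,4.5]]]'>/dev/null
python3 -m pendant '[[[0,0,0,0,0,0,4.5],[0,0,0,0,0,0,4.5]]]'
python3 - <<'E'
from h import *
go(.629,.0865,.0655)
E
```

```text
clock: 29.15
position: [0.629, 0.0812, 0.1536]
orientation: [-0.828, -3.029, 0.002]
force: [-0.9, 0.1, -5.4]
finger_gap: 0.636
grasp_force: 35.0
clk 29.1 cur yaw 59.4 turn z 0.0 q7 1.03 tilt [-0.1 -0.1] then shift cm [0.26 0.48 8.81]
```

```bash
python3 -m pendant '[[[0,0,0,0.25,0.5,1.5,4.5],[0,0,0,0,0,2,4.5],[0,0,0,0,0,2,4.5],[0,0,0,0,0,1.2,4.5],[0,0,0,0,0,0,4.5]]]'>/dev/null
python3 -m pendant '[[[0,0,0,0,0,0,4.5],[0,0,0,0,0,0,4.5],[0,0,0,0,0,0,4.5]]]'
python3 - <<'E'
from h import *
go(.629,.0865,.065)
E
```

```text
clock: 29.82
position: [0.6316, 0.0889, 0.0891]
orientation: [0.824, 3.029, 0.002]
force: [0.2, 0.6, -5.7]
finger_gap: 0.635
grasp_force: 35.0
clk 29.8 cur yaw 59.6 turn z 0.0 q7 1.05 tilt [0.2 0. ] then shift cm [ 0.11 -0.34  2.41]
```

```bash
python3 -m pendant '[[[0,0,0,0.1,-0.3,0.8,4.5],[0,0,0,0,0,0.7,4.5],[0,0,0,0,0,0.5,4.5],[0,0,0,0,0,0,4.5],[0,0,0,0,0,0,4.5]]]'
python3 - <<'E'
from h import *
go(.629,.0865,.065)
E
```

```text
clock: 30.23
position: [0.6275, 0.087, 0.0666]
orientation: [-0.824, -3.03, 0.001]
force: [0.7, -0.3, -5.3]
finger_gap: 0.634
grasp_force: 35.0
clk 30.2 cur yaw 59.6 turn z 0.0 q7 1.06 tilt [-0.1 -0. ] then shift cm [-0.16  0.04  0.16]
```

```bash
python3 -m pendant '[[[0,0,0,-0.1,0,0.15,4.5],[0,0,0,0,0,0.1,4.5],[0,0,0,0,0,0,4.5],[0,0,0,0,0,0,4.5]]]'
python3 - <<'E'
from h import *
go(.629,.0865,.065)
E
```

```text
clock: 30.57
position: [0.629, 0.0865, 0.065]
orientation: [0.824, 3.031, 0.0]
force: [0.7, 0.2, -5.0]
finger_gap: 0.636
grasp_force: 35.0
clk 30.6 cur yaw 59.6 turn z 0.0 q7 1.07 tilt [0. 0.] then shift cm [ 0. -0.  0.]
```

```bash
python3 -m pendant '[[[0,0,0,0,0,0.1,4.5],[0,0,0,0,0,0,4.5],[0,0,0,0,0,0,4.5]]]'
python3 -m pendant '[[[0,0,0,0,0,0,8.7],[0,0,0,0,0,0,8.7],[0,0,0,0,0,0,8.7],[0,0,0,0,0,0,8.7],[0,0,0,0,0,0,8.7]]]'
python3 -m pendant '[[[0,0,0,0,0,-1,8.7],[0,0,0,0,0,-2,8.7],[0,0,0,0,0,-3,8.7],[0,0,0,0,0,-3,8.7],[0,0,0,0,0,-3,8.7]]]'
python3 -c "
from h import *
go(.57,.263,.22,75)
tc=campose('top');print(world([(237.5,206)],.056,tc),world([(238,204.5)],.07,tc))"
```

```text
clock: 30.82
position: [0.6291, 0.0865, 0.0648]
orientation: [0.824, 3.031, 0.001]
force: [-2.3, -0.5, 2.5]
finger_gap: 0.632
grasp_force: 35.0
clock: 31.23
position: [0.6292, 0.0865, 0.064]
orientation: [0.824, 3.031, 0.0]
force: [0.4, 0.4, 0.4]
finger_gap: 0.927
grasp_force: 0.0
clock: 31.65
position: [0.6288, 0.0862, 0.1858]
orientation: [0.825, 3.031, 0.0]
force: [0.7, 1.3, -0.1]
finger_gap: 0.998
grasp_force: 0.0
clk 31.6 cur yaw 59.6 turn z -15.4 q7 1.02 tilt [ 0. -0.] then shift cm [10.25 15.56 -3.42]
[[0.54488486 0.26653438]] [[0.54666714 0.26340838]]
```

```bash
python3 -c "
from h import *
go(.58,.265,.22)"
```

```text
clk 31.6 cur yaw 59.6 turn z 0.0 q7 1.02 tilt [ 0. -0.] then shift cm [13.26 12.94 -3.42]
```

```bash
python3 -m pendant '[[[0,0,0,2.2,2.2,-1.2,8.7],[0,0,0,2.2,2.2,-1.2,8.7],[0,0,0,2.2,2.2,-1,8.7],[0,0,0,2.2,2.2,0,8.7],[0,0,0,2.2,2.2,0,8.7]]]'>/dev/null
python3 -m pendant '[[[0,0,0,2.2,1.9,0,8.7],[0,0,0,0,0,0,8.7],[0,0,0,0,0,0,8.7],[0,0,0,0,0,0,8.7]]]'
python3 - <<'E'
from h import *
s=arm.state();im=cams.read_camera('wrist');cv2.imwrite('pics/w9.png',im[:,:,::-1]);cp=campose('wrist',s)
print(proj((.54,.265,.056),cp),proj((.54,.265,.07),cp),proj((.54,.265,0),cp));go(.54,.265,.1)
E
```

```text
clock: 32.4
position: [0.5808, 0.2637, 0.2185]
orientation: [0.825, 3.03, -0.001]
force: [-0.7, -0.3, -0.3]
finger_gap: 1.0
grasp_force: 0.0
[305.05426007 145.93439432] [304.17478517 147.27916685] [307.93637505 141.52745891]
clk 32.5 cur yaw 59.5 turn z 0.0 q7 0.70 tilt [ 0.1 -0. ] then shift cm [ 3.66 -1.9  11.84]
```

View pics/w9.png

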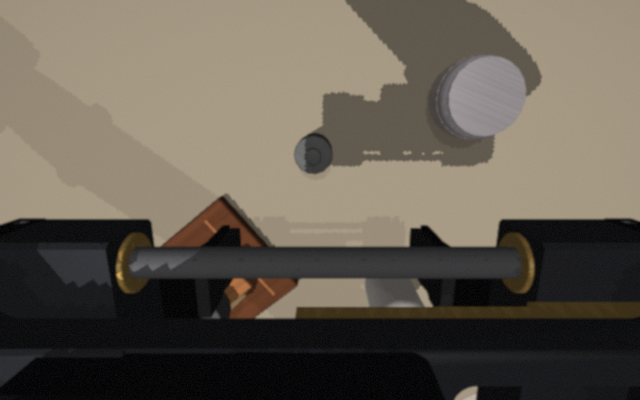

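The slim weight's top is at (313,153). The tin at (483,97) and the glue bottle at (395,285) are clear of the fingers.

Run:
```python
from h import *
s=arm.state();cp=campose('wrist',s);w=world([(313.5,153.5)],.058,cp)[0];print(w);go(*w,.016)
```

```text
[0.55048651 0.2676268 ]
clk 32.5 cur yaw 59.5 turn z 0.0 q7 0.70 tilt [ 0.1 -0. ] then shift cm [ 2.9  -1.14 20.24]
```

```bash
python3 -m pendant '[[[0,0,0,1.5,-0.6,1,8.7],[0,0,0,1.5,-0.6,2,8.7],[0,0,0,0,0,3,8.7],[0,0,0,0,0,3,8.7],[0,0,0,0,0,2,8.7]]]'>/dev/null
python3 -m pendant '[[[0,0,0,0,0,0,8.7],[0,0,0,0,0,0,8.7],[0,0,0,0,0,0,8.7]]]'
python3 - <<'E'
from h import *
go(.549,.267,.016)
E
```

```text
clock: 33.12
position: [0.55, 0.2686, 0.1096]
orientation: [0.827, 3.029, 0.002]
force: [0.7, 0.6, 1.1]
finger_gap: 1.0
grasp_force: 0.0
clk 33.1 cur yaw 59.5 turn z 0.0 q7 0.68 tilt [0.1 0.1] then shift cm [ 0.02 -0.21  9.36]
```

```bash
python3 -m pendant '[[[0,0,0,0,-0.2,2,8.7],[0,0,0,0,0,2.5,8.7],[0,0,0,0,0,2.5,8.7],[0,0,0,0,0,1.5,8.7],[0,0,0,0,0,0.8,8.7]]]'
python3 -m pendant '[[[0,0,0,0,0,0,8.7],[0,0,0,0,0,0,8.7],[0,0,0,0,0,0,2.5],[0,0,0,0,0,0,2.5],[0,0,0,0,0,0,2.5]]]' 30
python3 -m pendant '[[[0,0,0,0,0,0,2.5],[0,0,0,0,0,0,2.5],[0,0,0,0,0,0,2.5],[0,0,0,0,0,0,2.5],[0,0,0,0,0,0,2.5]]]'
python3 -m pendant '[[[0,0,0,0,0,0,2.5],[0,0,0,0,0,0,2.5],[0,0,0,0,0,0,2.5]]]'
python3 -m pendant '[[[0,0,0,0,0,-1,2.5],[0,0,0,0,0,-2,2.5],[0,0,0,0,0,-3,2.5],[0,0,0,0,0,-3,2.5],[0,0,0,0,0,-3,2.5]]]' >/dev/null
python3 -m pendant '[[[0,0,0,0,0,-3,2.5],[0,0,0,0,0,-2,2.5],[0,0,0,0,0,0,2.5],[0,0,0,0,0,0,2.5]]]' 
python3 -c "
from h import *
go(.653,-.0493,.19)"
```

```text
clock: 33.53
position: [0.5478, 0.2675, 0.0147]
orientation: [0.825, 3.031, 0.0]
force: [-0.2, -0.2, 0.3]
finger_gap: 1.0
grasp_force: 0.0
clock: 33.95
position: [0.5483, 0.2682, 0.0162]
orientation: [0.824, 3.03, 0.003]
force: [-0.7, 0.2, 0.6]
finger_gap: 0.855
grasp_force: 0.0
clock: 34.37
position: [0.5474, 0.2677, 0.0149]
orientation: [0.824, 3.031, 0.0]
force: [0.0, 0.8, 0.7]
finger_gap: 0.479
grasp_force: 2.3
clock: 34.62
position: [0.5476, 0.268, 0.0149]
orientation: [0.824, 3.031, 0.001]
force: [1.4, 1.3, -0.6]
finger_gap: 0.427
grasp_force: 30.0
clock: 35.37
position: [0.5475, 0.2674, 0.1855]
orientation: [0.825, 3.031, 0.002]
force: [-0.1, -0.0, -4.1]
finger_gap: 0.427
grasp_force: 30.0
clk 35.4 cur yaw 59.6 turn z 0.0 q7 0.66 tilt [0.1 0. ] then shift cm [-25.14 -21.96  -0.46]
```

```bash
python3 -m pendant '[[[0,0,0,-1.7,-1.5,0,2.5],[0,0,0,-2.6,-2.3,0,2.5],[0,0,0,-2.6,-2.3,0,2.5],[0,0,0,-2.6,-2.3,0,2.5],[0,0,0,-2.6,-2.3,0,2.5]]]'>/dev/null
python3 -m pendant '[[[0,0,0,-2.6,-2.3,0,2.5],[0,0,0,-2.6,-2.3,0,2.5],[0,0,0,-2.6,-2.3,0,2.5],[0,0,0,-2.6,-2.3,0,2.5],[0,0,0,-1.8,-1.4,0,2.5]]]'>/dev/null
python3 -m pendant '[[[0,0,0,-0.8,-0.7,0,2.5],[0,0,0,0,0,0,2.5],[0,0,0,0,0,0,2.5],[0,0,0,0,0,0,2.5],[0,0,0,0,0,0,2.5]]]'
python3 - <<'E'
from h import *
go(.653,-.0493,.0755)
E
```

```text
clock: 36.62
position: [0.652, -0.0461, 0.1842]
orientation: [-0.819, -3.031, -0.002]
force: [0.2, 0.2, -3.4]
finger_gap: 0.428
grasp_force: 30.0
clk 36.6 cur yaw 59.8 turn z 0.0 q7 1.26 tilt [-0.1  0.1] then shift cm [-0.27 -0.24 10.87]
```

```bash
python3 -m pendant '[[[0,0,0,-0.25,-0.25,1.5,2.5],[0,0,0,0,0,2.2,2.5],[0,0,0,0,0,2.2,2.5],[0,0,0,0,0,1.8,2.5],[0,0,0,0,0,1,2.5]]]'>/dev/null
python3 -m pendant '[[[0,0,0,0,0,0,2.5],[0,0,0,0,0,0,2.5],[0,0,0,0,0,0,2.5]]]'
python3 - <<'E'
from h import *
go(.653,-.0493,.0755)
E
```

```text
clock: 37.28
position: [0.6543, -0.0522, 0.0994]
orientation: [0.823, 3.03, 0.001]
force: [0.5, 0.4, -2.2]
finger_gap: 0.43
grasp_force: 30.0
clk 37.3 cur yaw 59.6 turn z 0.0 q7 1.30 tilt [0.1 0. ] then shift cm [0.27 0.18 2.39]
```

```bash
python3 -m pendant '[[[0,0,0,0.2,0.15,0.8,2.5],[0,0,0,0,0,0.7,2.5],[0,0,0,0,0,0.4,2.5],[0,0,0,0,0,0,2.5],[0,0,0,0,0,0,2.5]]]'
python3 - <<'E'
from h import *
go(.653,-.0493,.0755)
E
```

```text
clock: 37.7
position: [0.652, -0.0503, 0.0784]
orientation: [-0.824, -3.031, 0.0]
force: [0.1, -0.3, -3.9]
finger_gap: 0.432
grasp_force: 30.0
clk 37.7 cur yaw 59.6 turn z 0.0 q7 1.31 tilt [-0. -0.] then shift cm [-0.03  0.14  0.29]
```

```bash
python3 -m pendant '[[[0,0,0,0,0.1,0.15,2.5],[0,0,0,0,0,0.12,2.5],[0,0,0,0,0,0,2.5],[0,0,0,0,0,0,2.5]]]'
python3 -m pendant '[[[0,0,0,0,0,0.08,2.5],[0,0,0,0,0,0,2.5],[0,0,0,0,0,0,2.5]]]'
python3 - <<'E'
from h import *
go(.653,-.0493,.0745)
E
```

```text
clock: 38.03
position: [0.6529, -0.0494, 0.0762]
orientation: [0.824, 3.031, 0.0]
force: [-0.2, 0.3, -3.7]
finger_gap: 0.429
grasp_force: 30.0
clock: 38.28
position: [0.6528, -0.0494, 0.0753]
orientation: [-0.825, -3.031, -0.0]
force: [0.4, -0.0, -2.4]
finger_gap: 0.434
grasp_force: 30.0
clk 38.3 cur yaw 59.6 turn z 0.0 q7 1.31 tilt [0. 0.] then shift cm [-0.01  0.02  0.08]
```

Contact is just beginning, so I'll go a touch further, release, and back off.

```bash
python3 -m pendant '[[[0,0,0,0,0,0.07,2.5],[0,0,0,0,0,0,2.5],[0,0,0,0,0,0,2.5]]]'
python3 -m pendant '[[[0,0,0,0,0,0,6.5],[0,0,0,0,0,0,8],[0,0,0,0,0,0,8],[0,0,0,0,0,0,8],[0,0,0,0,0,0,8]]]'
python3 -m pendant '[[[0,0,0,0,0,0,8],[0,0,0,0,0,-1,8],[0,0,0,0,0,-2,8],[0,0,0,0,0,-3,8],[0,0,0,0,0,-4,8]]]'
python3 -m pendant '[[[0,0,0,-3,0,-3,8],[0,0,0,-3,0,-3,8],[0,0,0,-2,0,0,8],[0,0,0,0,0,0,8],[0,0,0,0,0,0,8]]]'
python3 - <<'E'
from h import *
s=arm.state();im=cams.read_camera('wrist');cv2.imwrite('pics/w10.png',im[:,:,::-1]);cp=campose('wrist',s)
for p in((.629,.0865,.094),(.629,.0865,.108),(.653,-.0493,.116),(.653,-.0493,.13)):print(proj(p,cp).round())
E
```

```text
clock: 38.53
position: [0.653, -0.0494, 0.0749]
orientation: [0.824, 3.031, 0.0]
force: [-0.4, -0.2, -1.3]
finger_gap: 0.433
grasp_force: 30.0
clock: 38.95
position: [0.6531, -0.0494, 0.0749]
orientation: [0.824, 3.031, 0.0]
force: [0.2, 0.2, -0.1]
finger_gap: 0.724
grasp_force: 0.0
clock: 39.37
position: [0.651, -0.0492, 0.1738]
orientation: [-0.823, -3.027, 0.002]
force: [0.8, 1.1, 0.4]
finger_gap: 0.915
grasp_force: 0.0
clock: 39.78
position: [0.7212, -0.0906, 0.234]
orientation: [0.826, 3.03, -0.001]
force: [-0.1, 0.6, -1.3]
finger_gap: 0.919
grasp_force: 0.0
[457. -19.]
[465. -27.]
[327.  96.]
[327.  95.]
```

View pics/w10.png

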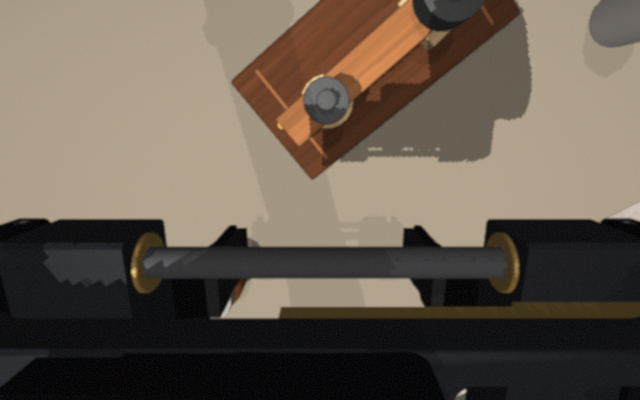

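The slim weight stands at (327,98), centred over the round pad, and the squat weight is on the batten at the picture's edge, near (450,5). I'll check the squat weight numerically through the scene camera before handing in.

Run:
```python
from h import *
for n in('scene','top'):
    im=cams.read_camera(n);cp=campose(n)
    for t,p in(('squat_weight_mid',(.629,.0865,.083)),('slim_weight_mid',(.653,-.0493,.095)),('batten_mid',(.641,.0186,.051))):
        print(n,t,[(round(d['conf'],2),np.round(d['pixel'])) for d in finder.spot_in(t,n)][:3],proj(p,cp).round())
s=arm.state();print(s['force'],s['clock'])
```

```text
scene squat_weight_mid [(0.74, array([295., 227.])), (0.6, array([277., 217.])), (0.45, array([411., 324.]))] [298. 221.]
scene slim_weight_mid [(0.73, array([253., 193.]))] [256. 192.]
scene batten_mid [(0.84, array([274., 217.]))] [277. 216.]
top squat_weight_mid [(0.73, array([302., 176.]))] [302. 176.]
top slim_weight_mid [(0.7, array([299., 177.])), (0.39, array([245., 141.]))] [350. 167.]
top batten_mid [(0.75, array([318., 179.])), (0.41, array([300., 185.]))] [325. 175.]
[-0.40739916 -0.95930099 -0.27351039] 40.2333
```

All three are where they should be, so I'm handing the job in.

```bash
python3 -c "
from plant import ticket
print(ticket.close_job())"
```

```text
the job is handed in; nothing more can be done
None
```

I handed the job in at about 40 s with both pads on their patches, the batten across them, and the squat and slim weights standing above the square and round pads; the final camera checks agreed with this, but no verdict came back.

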